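# Scan the handset clamp in, then hold its spring jaw open at the index

### The job

Pick up the hand scanner and hold it steady for a second and a half in front of the barcode label on the handset clamp, about 10 cm away, level and pointing straight at the label, then lay it back down on its side on the bench, well clear of the clamp. Then take the clamp's upright black post and pull the spring jaw out towards you until the jaw's pointer lines up with the mark on the small index block, and keep it there for loading: the program finishes while the gripper still holds the post, because the spring shuts the jaw when it is let go. Do not shift the index block or disturb the other things on the bench.

Things in the scene. Friction and masses are not known exactly. Their poses are not given: they have to be found in the camera images.
- scanner: Black hand scanner lying on its side, 160x196x70 mm, under 0.25 kg, reads by itself. Origin: centre of underside. Own -x: reading direction (at first ahead, +-0.4 rad); +y: along the handle. mm: barrel x -64..58, y -96..-35, z 2..68, easy to grip from above at (-20,-66), 56 wide, closing along y; handle x 14..80, y -53..70, z 1..48; mass centre (9,-43,31)
- window (a point): Centre of the scanner's flat reading window, at (-80,-70,35) mm in the scanner's frame; the axes are the scanner's: it reads along its -x
- clamp: Clamp fixed to the bench: base 260x190x12 mm. Origin: centre of the underside; x: away from the robot along the slide (yaw within 0.2 rad), y left. mm: fixed jaw x 77..97, y -20..80; label plate x 112..118, y -93..-23, top 122; spring jaw, rods and front block (x -110..-96) y -20..80, top 39, only the post is higher; scale rail with the index block y -56..-38, top 40
- label (a point): Centre of the white barcode label (56 x 40 mm), on the robot-side face of the upright plate at (111,-58,85) mm in the clamp's frame; the axes are the clamp's: the label faces the clamp's -x, towards the robot
- post (a point): Centre of the top of the black pull post on the spring jaw. The post is 26 mm along the slide, 16 mm wide across it, and rises from z = 39 mm to 88 mm above the bench; the jaw block below it is 40 x 100 mm, top at 36 mm. Axes are the clamp's. With the jaw shut the post is at (46,30) mm in the clamp's frame
- pointer (a point): Tip of the jaw's pointer, a small arm on the jaw's right side, 25 mm above the bench; moves with the jaw; axes are the clamp's
- index (a point): Mark line of the index block at pointer height; steel block 10 x 18 x 16 mm with a small screw head, top 40 mm, that stands still on the scale rail (it slides if pushed with some 4 N); axes are the clamp's. The pointer lines up when both have the same x in the clamp's frame (y differs by about 7 mm)
- jawpart (a joint): Opening of the spring jaw in m: 0 shut, grows as the post is pulled along the clamp's -x (towards the robot), at most 0.095. The spring pulls it shut with 3.5 N at 0, plus 0.7 N per cm
- indexpart (a joint): Setting of the index block in m, 0.045 to 0.080 in different starts: the pointer lines up with the mark when the jaw opening equals this value
- phone: Handset waiting in front of the clamp, 153 x 74 x 9 mm, bystander
- tin: Small closed grey metal tin, 64 x 94 x 22 mm, bystander
- spray: Clear mist bottle, 31 mm across, 105 mm high, behind the clamp, bystander
- tub: Screw-top tub, 64 mm across, 101 mm high, behind the clamp, bystander
- label_roll: Spare label roll, 85 mm across, 60 mm high, behind the clamp, bystander
- tape: Tape roll, 100 mm across, 25 mm high, bystander
- opener: Red flat case opener, 118 mm long, bystander
- charger: Charger block, 61 x 44 x 28 mm, bystander

How it is judged:
By the outcome, as a careful person would: the job done as asked, in the order asked, and still so for the second after the job is handed in, while the arm keeps its last pose, push and grip.
It also fails if it takes over 64 s, if anything falls off the work surface, if the arm or the gripper's body presses on something with over 40 N, if the wrist force passes 120 N, or if a joint passes its speed limit or range.

### The arm

A 6-joint arm with a two-finger parallel gripper is mounted at the origin on a cart in front of the work surface, level with it; the furniture and walls round the work are solid. World frame = base frame: x ahead of the robot, y to its left, z up, the work surface at z = 0. Lengths are in m, angles in rad, forces in N, time in s.
With the tool pointing down it reaches from about 0.3 to 0.775 m from the base axis. Payload 14.6 kg.
Tool frame: the origin (TCP) lies midway between the tips of the shut fingers; the grasp point (between the pads) lies 19 mm behind it; z points along the fingers, y is the line along which they close (so a half turn about z gives the same grasp; the last joint's range is limited). The gripper opens to 85 mm and grips with 20 to 120 N. Pads are 22 mm wide; open, the fingers measure 114 mm over their backs; the gripper's body (76 mm by 85 mm) begins 54 mm behind the grasp point. The pads swing forward as they close: fully open they stand 13 mm farther back than shut.
Start: joints at [1.225, 0.3, 1.521, -0, 1.321, -0.067], TCP at [0.151, 0.529, 0.204] pointing down, gripper open.
Joint ranges: [-3.03, 3.03], [-0.79, 2.21], [0.23, 2.52], [-1.04, 4.18], [0, 3.07], [-2.55, 2.55]. Speed limits (rad/s): [2.22, 2.22, 2.57, 3.14, 3.14, 3.14].

### API

Orientations are given as a unit quaternion [x, y, z, w].
In Python, from plant import r gives the robot as it stands.
- The arm moves only by the tool servo_tool, never from a script. Its argument "targets" is a list of rows, each an object of numbers: "tx", "ty", "tz": the shift along the tool's x, y, z normalised to -1 to 1, where 1 is 600 mm; "ax", "ay", "az": the turn, a rotation vector about the tool's x, y, z normalised to -1 to 1, where 1 is pi/2 rad. A call has 1 to 8 rows; each row is the pose to reach, as a shift and turn from the pose commanded when the call began, along the tool's axes at that moment; what a row does not reach only later rows make up. A row lasts 1/8 s, in which the tool goes at most 62.5 mm and 10.7 degrees, less where a joint would pass 70% of its speed; a pose out of reach is approached as far as the arm can. A call with a number of a shift or a turn outside -1 to 1 is refused whole. A call with a gripper value outside its range is refused whole. "hand" is the opening, from 0 (shut) to 1 (fully open), set as the call begins (left out, the last holds). The fingers move at their own pace and stop on an object; the grip force is fixed at half the most. Time passes only in rows, so rows that repeat a pose let the fingers close. It gives the time, the measured TCP pose, the force, the opening and the grip force at its end, in the units of the state.
- r.read_state(): the state, without advancing time (a new reading comes with each control period).
- r.get_image(name): name is "side" or "top" or "wrist"; returns a dict with "pixels" (400x640x3 uint8, red, green, blue), "fx", "fy", "cx", "cy" (pixels), "dist" ([k1, k2, p1, p2, k3] as OpenCV has them; the pictures are not rectified), "rvec" (rotation vector, rad) and "tvec" (3), from world to camera coordinates, as OpenCV has them; the wrist camera has in their place "T_tool_cam" (4x4, takes a point from camera to tool coordinates, whose origin is the TCP and whose axes are the flange's). Camera axes: x right, y down, z forward; pixel columns grow to the right and rows downward; lengths in m; the calibration is good to about 2 mm. A picture is of the moment at which its call begins: read the wrist's pose just before it. There is no depth.
- r.close_job(): hands the job in; it is judged then, once.
The state is a dict: "time": time; "joints": joint angles; "joint_velocities": joint speeds; "joint_torque": joint torques, N m; "tool_pos": TCP position; "tool_rot": TCP orientation; "contact_force": force on the tool from outside, world axes, zero at the start; "moment": the same for the moment, N m; "width": opening from 0.0 (shut) to 1.0 (fully open); "gripper_force": force on a finger pad.
Only numpy, scipy, OpenCV 4.12 (cv2) and the standard library are available. Lean on these libraries where they do the work, as an engineer would, in place of code of your own. Each camera call takes 0.05 s, during which the arm holds its last target. There are 200 camera calls.

## Working session

There is one attempt and no reset: what is moved stays moved. The work goes in short steps, Python scripts to look and compute and a tool call to move; the robot and the scene stay as the last step left them, time stands still between calls to the robot, and variables do not carry over. Pictures are saved under pics/ and viewed, at most 10 in all, crops included, and the job is handed in when it is done.

Besides the shell and the picture viewer there is one more tool, called after "Emit:" as name([rows], argument=value, ...), one row to a line, values as JSON. servo_tool: Moves the arm, as the interface text tells. Its arguments: {"type":"object","properties":{"targets":{"type":"array"},"hand":{"type":"number"}},"required":["targets"]}

```bash
ls; mkdir -p pics; cat > h.py <<'E'
import numpy as np, cv2
from scipy.spatial.transform import Rotation as R
from plant import r
def save(n,f):
    s=r.read_state(); im=r.get_image(n); np.save('pics/'+f+'.npy',{'im':im,'s':s},allow_pickle=True)
    cv2.imwrite('pics/'+f+'.png',im['pixels'][:,:,::-1]); return im,s
def load(f):
    d=np.load('pics/'+f+'.npy',allow_pickle=True).item(); return d['im'],d['s']
def cam(im,s):
    K=np.array([[im['fx'],0,im['cx']],[0,im['fy'],im['cy']],[0,0,1.]]); D=np.array(im['dist'],float)
    if 'rvec' in im:
        Rm=cv2.Rodrigues(np.array(im['rvec'],float))[0]; t=np.array(im['tvec'],float).ravel()
    else:
        T=np.eye(4);T[:3,:3]=R.from_quat(s['tool_rot']).as_matrix();T[:3,3]=s['tool_pos']
        M=np.linalg.inv(T@np.array(im['T_tool_cam'])); Rm,t=M[:3,:3],M[:3,3]
    return K,D,Rm,t
def ray(c,uv):
    K,D,Rm,t=c; p=cv2.undistortPoints(np.array([[uv]],float),K,D)[0,0]
    return -Rm.T@t, Rm.T@np.array([p[0],p[1],1])
def atz(c,uv,z):
    o,d=ray(c,uv); return o+d*(z-o[2])/d[2]
def proj(c,P):
    K,D,Rm,t=c; return cv2.projectPoints(np.array(P,float).reshape(-1,3),cv2.Rodrigues(Rm)[0],t,K,D)[0].reshape(-1,2)
E
python3 - <<'E'
from h import *
for n in('top','side'):
    im,s=save(n,n+'0'); c=cam(im,s); print(n,-c[2].T@c[3],im['fx'])
print(r.read_state())
E
```

```text
pics
top [0.45327546 0.20251306 1.07046237] 362.1130376006775
side [-0.03512664 -0.09039678  0.92359117] 450.00313208600323
{'time': 0.1, 'joints': array([ 1.22542303e+00,  3.00454534e-01,  1.52151871e+00, -2.87543696e-05,
        1.32069801e+00, -6.65943024e-02]), 'joint_velocities': array([ 0.00077817, -0.0016309 , -0.0026941 ,  0.00057597,  0.0011496 ,
        0.00163088]), 'joint_torque': array([ 1.94865672e-03, -5.44384718e+01, -3.62368762e+01, -6.57125588e-05,
        3.14117387e-03, -1.82870218e-05]), 'tool_pos': array([0.15127624, 0.52853859, 0.2030568 ]), 'tool_rot': array([ 1.38935007e-01,  9.90301355e-01, -5.30750007e-04, -9.66700565e-05]), 'contact_force': array([-0.51026653, -0.24733236,  0.57576961]), 'moment': array([0.02332999, 0.06283312, 0.0185097 ]), 'gripper_force': 0.0, 'width': 1.0029500130392952}
```

View pics/top0.png

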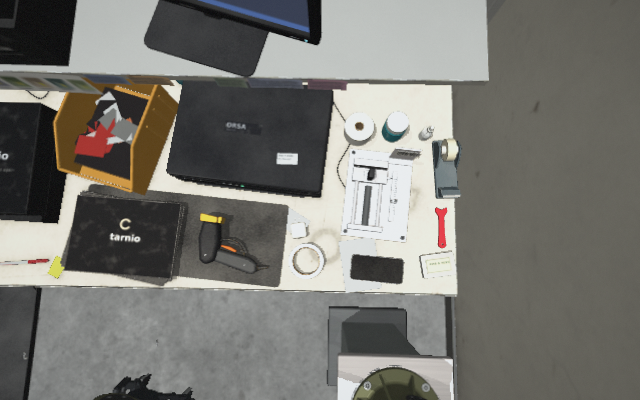

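View pics/side0.png

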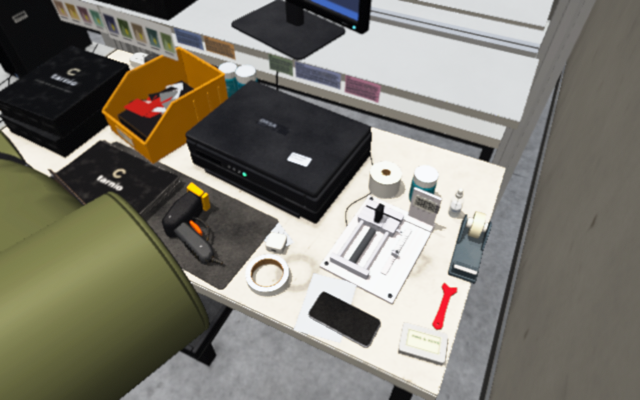

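The top view (up is +x, left is +y) shows the scanner near (213,240) with its yellow nose at (211,217). The clamp is near (378,195), the label plate at (405,154), the phone at (377,269) and the tape at (308,260). I'll estimate coarse positions and zoom in.

```bash
python3 - <<'E'
from h import *
im,s=load('top0'); c=cam(im,s)
for n,uv,z in [('nose',(211,217),.035),('barrel',(209,238),.068),('handle end',(257,266),.04),('plate',(405,154),.12),('baseTL',(351,150),.012),('baseTR',(415,157),.012),('baseBL',(341,236),.012),('baseBR',(406,242),.012),('post',(372,168),.088)]:
    print(n,atz(c,uv,z).round(3))
p=im['pixels'][:,:,::-1]
a=cv2.resize(p[200:280,180:280],(800,640),interpolation=cv2.INTER_CUBIC)[:,:]
b=cv2.resize(p[140:250,335:425],(490,600),interpolation=cv2.INTER_CUBIC)
cv2.imwrite('pics/z.png',np.hstack([cv2.resize(a,(300,240)),cv2.resize(b,(490,600))[:240]*0+0]) if 0 else np.hstack([cv2.copyMakeBorder(cv2.resize(p[205:280,190:265],(300,300),interpolation=cv2.INTER_CUBIC),0,300,0,0,cv2.BORDER_CONSTANT),b]))
E
```

```text
nose [0.524 0.528 0.035]
barrel [0.464 0.519 0.068]
handle end [0.39  0.389 0.04 ]
plate [ 0.7   -0.009  0.12 ]
baseTL [0.736 0.129 0.012]
baseTR [ 0.719 -0.062  0.012]
baseBL [0.48  0.154 0.012]
baseBR [ 0.467 -0.033  0.012]
post [0.666 0.075 0.088]
```

View pics/z.png

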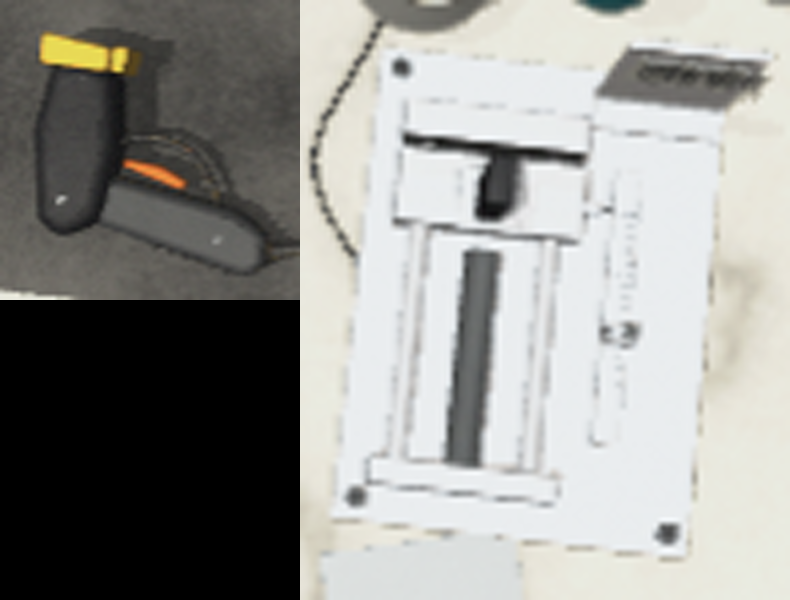

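The zoom shows the scanner nose pointing up (+x, slightly left) and the handle to the lower right. It also shows the clamp's base corners, the post, and the index block at about (620,333) in the zoom. For precision I'll use the wrist camera.

```bash
cat >> h.py <<'E'
def go(P,yaw_or_q):
    "target TCP pose -> normalised tool move"
    s=r.read_state(); Rt=R.from_quat(s['tool_rot'])
    Rg=yaw_or_q if isinstance(yaw_or_q,R) else down(yaw_or_q)
    d=Rt.inv().apply(np.array(P)-s['tool_pos'])/.6; a=(Rt.inv()*Rg).as_rotvec()/(np.pi/2)
    print('t',d.round(4),'a',a.round(4),'now',s['tool_pos'].round(4))
def down(yaw):
    "tool y along world (-sin,cos), z down; yaw 0: y=world y, x=-world x"
    return R.from_euler('z',yaw)*R.from_matrix([[-1,0,0],[0,1,0],[0,0,-1]])
E
python3 - <<'E'
from h import *
im=r.get_image('wrist'); print(np.array(im['T_tool_cam']).round(3),im['fx'])
go([.36,.50,.36],0.0)
E
```

```text
[[ 0.001 -0.959 -0.282  0.071]
 [ 1.     0.     0.001  0.   ]
 [-0.001 -0.282  0.959 -0.169]
 [ 0.     0.     0.     1.   ]] 346.6307296572262
t [-0.3475  0.0497 -0.2615] a [-6.000e-04 -1.000e-04 -1.775e-01] now [0.1513 0.5286 0.2031]
```

Emit:
servo_tool([
  {"tx": -0.1,"ty": 0.01,"tz": -0.08,"az": -0.06},
  {"tx": -0.2,"ty": 0.03,"tz": -0.16,"az": -0.12},
  {"tx": -0.3,"ty": 0.045,"tz": -0.23,"az": -0.1775},
  {"tx": -0.3475,"ty": 0.05,"tz": -0.2615,"az": -0.1775},
  {"tx": -0.3475,"ty": 0.05,"tz": -0.2615,"az": -0.1775},
  {"tx": -0.3475,"ty": 0.05,"tz": -0.2615,"az": -0.1775},
  {"tx": -0.3475,"ty": 0.05,"tz": -0.2615,"az": -0.1775},
])

```text
schema error: expected keys tx, ty, tz, ax, ay, az
```

```bash
python3 - <<'E'
from h import *
im,s=save('wrist','w1'); print(s['tool_pos'],s['time'])
E
```

```text
[0.15130237 0.52857975 0.20314647] 0.15
```

View pics/w1.png

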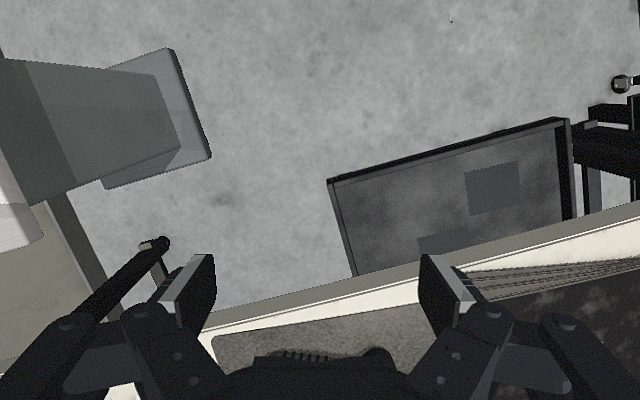

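The call needs all six keys. This wrist picture was taken before any move and only shows the floor, the bench edge and the fingers, which fill rows above 250. I'll move over the scanner.

Emit:
servo_tool([
  {"tx": -0.1,"ty": 0.015,"tz": -0.06,"ax": 0,"ay": 0,"az": -0.06},
  {"tx": -0.2,"ty": 0.03,"tz": -0.12,"ax": 0,"ay": 0,"az": -0.12},
  {"tx": -0.3,"ty": 0.05,"tz": -0.18,"ax": 0,"ay": 0,"az": -0.1775},
  {"tx": -0.4,"ty": 0.065,"tz": -0.22,"ax": 0,"ay": 0,"az": -0.1775},
  {"tx": -0.41,"ty": 0.065,"tz": -0.22,"ax": 0,"ay": 0,"az": -0.1775},
  {"tx": -0.41,"ty": 0.065,"tz": -0.22,"ax": 0,"ay": 0,"az": -0.1775},
  {"tx": -0.41,"ty": 0.065,"tz": -0.22,"ax": 0,"ay": 0,"az": -0.1775},
])

```text
time: 1.08
tool_pos: [0.3981, 0.4987, 0.335]
tool_rot: [-0.0, 1.0, -0.0, -0.0]
contact_force: [-0.0, -0.0, -0.3]
width: 1.0
gripper_force: 0.0
```

```bash
python3 - <<'E'
from h import *
im,s=save('wrist','w2'); print(s['tool_pos'],s['time'],s['joints'])
E
```

```text
[0.3980507  0.49865735 0.33498275] 1.075 [ 8.39664655e-01  4.58968739e-01  1.00736912e+00  1.59192941e-04
  1.67621803e+00 -7.31410797e-01]
```

View pics/w2.png

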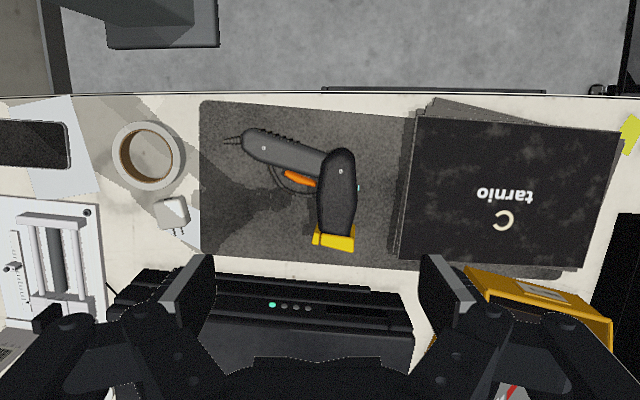

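The wrist view shows the scanner nose (yellow, front edge from (312,246) to (354,251)), the barrel's rear end at (343,149) and the handle end at (241,138). I'll fit the pose and overlay the model.

```bash
cat > fit.py <<'E'
from h import *
im,s=load('w2'); c=cam(im,s); p=im['pixels'].astype(int)
hsv=cv2.cvtColor(im['pixels'],cv2.COLOR_RGB2HSV)
y=(hsv[...,0]>20)&(hsv[...,0]<32)&(hsv[...,1]>150)&(hsv[...,2]>120); y[:,:290]=0;y[:,380:]=0;y[:215]=0;y[265:]=0
v,u=np.nonzero(y); print('yellow box',cv2.minAreaRect(np.c_[u,v].astype(np.float32)),u.min(),u.max(),v.min(),v.max())
g=p.mean(2)
for row in (165,180,195,210,222): print(row,g[row,300:372:2].astype(int))
E
python3 fit.py
python3 - <<'E'
from h import *
im,s=load('w2'); c=cam(im,s)
for n,uv,z in [('yl',(312,245),.068),('yr',(354,251),.068),('rear',(343,149),.045),('hend',(241,138),.025),('hend2',(257,166),.025)]: print(n,atz(c,uv,z).round(4))
a=cv2.resize(im['pixels'][115:265,225:375,::-1],(600,600),interpolation=cv2.INTER_CUBIC); cv2.imwrite('pics/w2z.png',a)
E
```

```text
yellow box ((333.0, 238.5), (27.0, 42.0), 90.0) 312 354 225 252
165 [109 105 103 101 106 106 102 103 105 108 100  16  33  51  64  71  64  71
  76  70  74  81  71  66  73  52  39  23 102  82  93 101  96  89  96  91]
180 [130 135 121 115 102  91  76  61  63  41  34  19  54  67  72  68  72  69
  75  71  67  70  83  76  75  62  44  33  39  91  95  88  93  98  82  76]
195 [79 67 86 76 81 72 54 46 30 28 36 59 70 69 69 71 70 65 67 68 66 63 57 59
 68 67 44 34 29 87 84 83 82 84 91 86]
210 [91 81 86 89 82 55 57 54 53 24 29 26 69 69 60 73 67 65 71 62 61 65 62 67
 61 59 41 31 76 86 94 94 86 90 84 80]
222 [73 60 65 72 86 45 49 47 56 28 29 50 65 59 54 65 59 59 66 78 66 60 64 59
 57 34 32 90 76 75 93 75 87 85 87 90]
yl [0.5236 0.4928 0.068 ]
yr [0.5326 0.5506 0.068 ]
rear [0.3954 0.5341 0.045 ]
hend [0.3831 0.3947 0.025 ]
hend2 [0.4224 0.4151 0.025 ]
```

View pics/w2z.png

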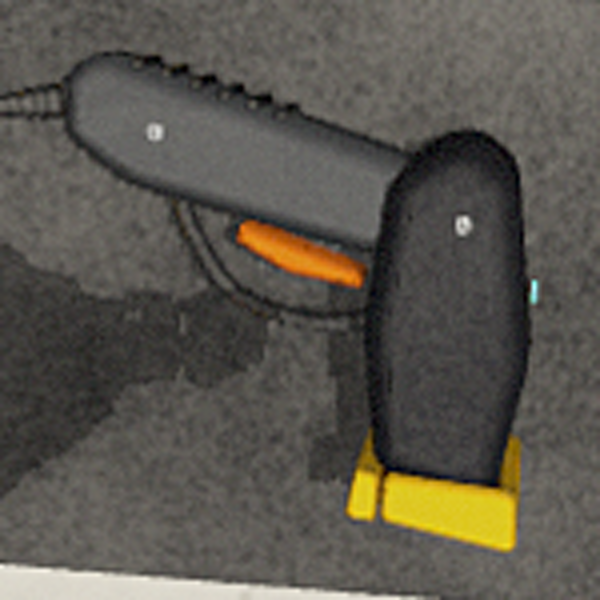

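The zoom gives the extremes of the scanner: handle end (66,100), handle rear (105,52), barrel rear (465,130), barrel side (528,320), nose front about (350,516) to (515,550). I'll fit those against the given extents.

```bash
cat > fit.py <<'E'
from h import *
from scipy.optimize import least_squares
im,s=load('w2'); c=cam(im,s)
W=lambda u,v,z: atz(c,(225+(u+.5)/4-.5,115+(v+.5)/4-.5),z)[:2]
# (point, axis, value)
obs=[(W(66,100,.025),1,.070),(W(105,52,.028),0,.080),(W(465,130,.035),0,.058),(W(528,320,.035),1,-.096),
     (W(350,516,.068),0,-.080),(W(515,550,.068),0,-.080),(W(367,300,.035),1,-.035)]
def res(q):
    e=[]
    ex=-np.array([np.cos(q[2]),np.sin(q[2])]); ey=np.array([-ex[1],ex[0]])
    for P,a,val in obs: e.append((P-q[:2])@(ex,ey)[a]-val)
    return np.array(e)
f=least_squares(res,[.44,.46,-.1],loss='soft_l1',f_scale=.004); print(f.x,(res(f.x)*1e3).round(1))
q=f.x; ex=-np.array([np.cos(q[2]),np.sin(q[2])]); ey=np.array([-ex[1],ex[0]])
print('grip',q[:2]+ex*-.020+ey*-.066)
for h in(-.05,-.1,-.15,-.2):
    g=least_squares(lambda k:res([k[0],k[1],h]),q[:2]); print(h,(res([*g.x,h])*1e3).round(1))
E
python3 fit.py
```

```text
[ 0.44916206  0.46206304 -0.03848094] [-0.3 -1.7 -0.5  2.2  8.8 -1.7 -1.8]
grip [0.47168637 0.52724475]
-0.05 [ 0.2 -3.9 -1.4  1.9  7.6 -2.3 -2.1]
-0.1 [ 2.2 -8.6  0.2  0.8  7.7  0.7 -3. ]
-0.15 [  4.1 -13.4   1.6  -0.1   7.9   3.8  -4. ]
-0.2 [  5.7 -18.4   2.8  -0.9   8.4   7.2  -4.8]
```

```bash
python3 - <<'E'
from h import *
go([.4735,.527,.12],-.045);go([.4735,.527,.014],-.045)
E
```

```text
t [-0.1265  0.0472  0.3584] a [-0.0003 -0.0004  0.0291] now [0.3978 0.4988 0.3351]
t [-0.1266  0.0473  0.5351] a [-0.0003 -0.0004  0.0291] now [0.3978 0.4988 0.3351]
```

Emit:
servo_tool([
  {"tx": -0.07,"ty": 0.03,"tz": 0.06,"ax": 0,"ay": 0,"az": 0.029},
  {"tx": -0.11,"ty": 0.045,"tz": 0.14,"ax": 0,"ay": 0,"az": 0.029},
  {"tx": -0.1265,"ty": 0.047,"tz": 0.23,"ax": 0,"ay": 0,"az": 0.029},
  {"tx": -0.1265,"ty": 0.047,"tz": 0.31,"ax": 0,"ay": 0,"az": 0.029},
  {"tx": -0.1265,"ty": 0.047,"tz": 0.39,"ax": 0,"ay": 0,"az": 0.029},
  {"tx": -0.1265,"ty": 0.047,"tz": 0.46,"ax": 0,"ay": 0,"az": 0.029},
  {"tx": -0.1265,"ty": 0.047,"tz": 0.51,"ax": 0,"ay": 0,"az": 0.029},
  {"tx": -0.1265,"ty": 0.047,"tz": 0.535,"ax": 0,"ay": 0,"az": 0.029},
])

```text
time: 2.12
tool_pos: [0.473, 0.5267, 0.0128]
tool_rot: [0.022, 1.0, -0.001, -0.001]
contact_force: [-0.7, 0.7, 0.4]
width: 1.0
gripper_force: 0.0
```

```bash
python3 - <<'E'
from h import *
go([.4735,.527,.014],-.045); save('side','s1')
E
```

```text
t [-0.0008  0.0005 -0.0019] a [-0.0011 -0.001   0.0004] now [0.473  0.5267 0.0128]
```

Emit:
servo_tool([
  {"tx": 0,"ty": 0,"tz": 0,"ax": 0,"ay": 0,"az": 0},
  {"tx": 0,"ty": 0,"tz": 0,"ax": 0,"ay": 0,"az": 0},
  {"tx": 0,"ty": 0,"tz": 0,"ax": 0,"ay": 0,"az": 0},
  {"tx": 0,"ty": 0,"tz": 0,"ax": 0,"ay": 0,"az": 0},
  {"tx": 0,"ty": 0,"tz": 0,"ax": 0,"ay": 0,"az": 0},
  {"tx": 0,"ty": 0,"tz": 0,"ax": 0,"ay": 0,"az": 0},
], hand=0)

```text
time: 2.92
tool_pos: [0.4751, 0.5277, 0.0171]
tool_rot: [0.023, 1.0, 0.001, 0.001]
contact_force: [-2.0, -0.2, 6.6]
width: 0.62
gripper_force: 61.1
```

Gripped at 53 mm. I'll lift, then move back and right to a place where the wrist camera sees the clamp beside the scanner.

Emit:
servo_tool([
  {"tx": 0,"ty": 0,"tz": -0.03,"ax": 0,"ay": 0,"az": 0},
  {"tx": 0,"ty": 0,"tz": -0.08,"ax": 0,"ay": 0,"az": 0},
  {"tx": 0,"ty": 0,"tz": -0.14,"ax": 0,"ay": 0,"az": 0},
  {"tx": 0,"ty": 0,"tz": -0.2,"ax": 0,"ay": 0,"az": 0},
  {"tx": 0,"ty": 0,"tz": -0.26,"ax": 0,"ay": 0,"az": 0},
  {"tx": 0.02,"ty": -0.03,"tz": -0.32,"ax": 0,"ay": 0,"az": 0},
  {"tx": 0.04,"ty": -0.08,"tz": -0.38,"ax": 0,"ay": 0,"az": -0.01},
  {"tx": 0.06,"ty": -0.14,"tz": -0.44,"ax": 0,"ay": 0,"az": -0.029},
])

```text
time: 3.92
tool_pos: [0.434, 0.4435, 0.2812]
tool_rot: [-0.001, 1.0, 0.001, 0.001]
contact_force: [-0.0, -0.3, -0.6]
width: 0.616
gripper_force: 62.8
```

Emit:
servo_tool([
  {"tx": 0.02,"ty": -0.06,"tz": -0.06,"ax": 0,"ay": 0,"az": 0},
  {"tx": 0.05,"ty": -0.13,"tz": -0.12,"ax": 0,"ay": 0,"az": 0},
  {"tx": 0.08,"ty": -0.2,"tz": -0.18,"ax": 0,"ay": 0,"az": 0},
  {"tx": 0.09,"ty": -0.27,"tz": -0.23,"ax": 0,"ay": 0,"az": 0},
  {"tx": 0.1,"ty": -0.32,"tz": -0.24,"ax": 0,"ay": 0,"az": 0},
  {"tx": 0.1,"ty": -0.32,"tz": -0.24,"ax": 0,"ay": 0,"az": 0},
  {"tx": 0.1,"ty": -0.32,"tz": -0.24,"ax": 0,"ay": 0,"az": 0},
  {"tx": 0.1,"ty": -0.32,"tz": -0.24,"ax": 0,"ay": 0,"az": 0},
])

```text
time: 4.92
tool_pos: [0.3746, 0.253, 0.4224]
tool_rot: [-0.0, 1.0, -0.0, -0.0]
contact_force: [-0.8, 0.1, -1.8]
width: 0.616
gripper_force: 62.9
```

```bash
python3 - <<'E'
from h import *
im,s=save('wrist','w3'); print(s['tool_pos'],s['time'],s['width'],s['gripper_force'],s['contact_force'],s['moment'])
a=cv2.resize(im['pixels'][:,:,::-1],(800,500),interpolation=cv2.INTER_CUBIC); cv2.imwrite('pics/w3z.png',a)
E
```

```text
[0.37460552 0.25295353 0.42238516] 4.925 0.6157302523207147 62.91734934551641 [-0.75862169  0.11135927 -1.79615792] [ 0.05719068 -0.05962023  0.04067344]
```

View pics/w3z.png

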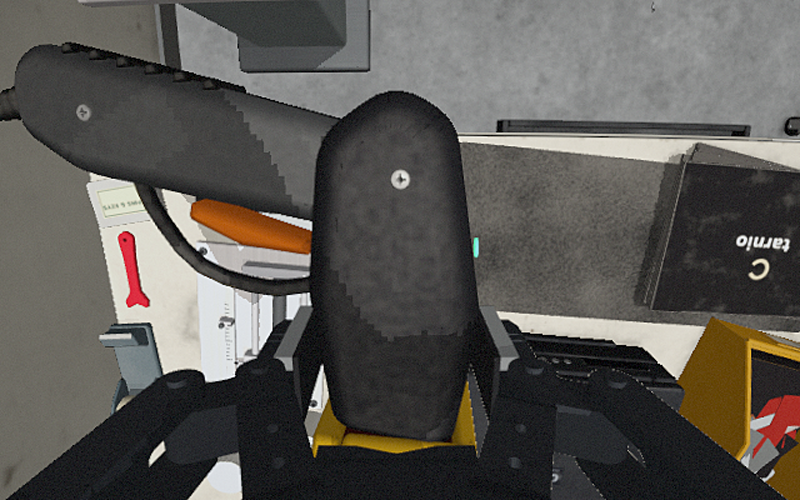

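The scanner is held firmly and aligned with the tool (barrel axis about column 395 of 800). It hides most of the clamp, so I'll fit the clamp from the top view corners and check the fit against the side camera.

```bash
cat > clamp.py <<'E'
from h import *
from scipy.optimize import least_squares
im,s=load('top0'); ct=cam(im,s); ims,ss=load('side0'); cs=cam(ims,ss)
U=lambda u,v:((u-300+.5)/5.4444-.5+335,(v+.5)/5.4545-.5+140)
obs=[((.13,.095,.012),U(383,46)),((-.13,.095,.012),U(332,518)),((-.13,-.095,.012),U(689,558))]
def tow(q,P): 
    P=np.atleast_2d(P); co,si=np.cos(q[2]),np.sin(q[2]); return np.c_[q[0]+co*P[:,0]-si*P[:,1],q[1]+si*P[:,0]+co*P[:,1],P[:,2]]
f=least_squares(lambda q:(proj(ct,tow(q,[o[0] for o in obs]))-[o[1] for o in obs]).ravel(),[.6,.05,0])
q=f.x
if __name__=='__main__':
    print(q,f.fun.round(2))
    scr=np.array([atz(ct,U(*x),.013) for x in((402,67),(357,496),(668,533))])
    co,si=np.cos(q[2]),np.sin(q[2]); d=scr[:,:2]-q[:2]; print('screws in clamp',(d@np.array([[co,-si],[si,co]])).round(4).tolist())
    Z=ims['pixels'][170:310,310:450,::-1]; Z=cv2.resize(Z,(600,600),interpolation=cv2.INTER_CUBIC).copy()
    L=[[(.13,.095,.012),(-.13,.095,.012),(-.13,-.095,.012),(.13,-.095,.012),(.13,.095,.012)],[(.112,-.093,.122),(.112,-.023,.122),(.112,-.023,.012),(.112,-.093,.012),(.112,-.093,.122)],[(.033,.022,.088),(.059,.022,.088),(.059,.038,.088),(.033,.038,.088),(.033,.022,.088)],[(-.096,-.02,.039),(-.096,.08,.039),(-.11,.08,.039),(-.11,-.02,.039),(-.096,-.02,.039)]]
    for l in L:
        p=(proj(cs,tow(q,l))-[310,170]+.5)*600/140; cv2.polylines(Z,[p.round().astype(int)],False,(0,0,255),1)
    cv2.imwrite('pics/clz.png',Z)
    im3,s3=load('w3'); K,D,Rm,t=cam(im3,s3); T=R.from_quat(s3['tool_rot'])
    for n,u,v,dz in(('rear',395,92,-.018),('hend',15,85,-.008),('barrelR',478,320,-.018)):
        w=atz((K,D,Rm,t),((u+.5)/1.25-.5,(v+.5)/1.25-.5),s3['tool_pos'][2]-dz); print(n,T.inv().apply(w-s3['tool_pos']).round(4))
E
python3 clamp.py
```

```text
[ 0.60483228  0.04950359 -0.08911783] [-0.1  -0.09  0.09 -0.06  0.01  0.14]
screws in clamp [[0.1188, 0.0831], [-0.1171, 0.0833], [-0.1178, -0.0827]]
rear [ 0.0799  0.0001 -0.018 ]
hend [ 0.0858 -0.1406 -0.0079]
barrelR [-0.0029  0.032  -0.018 ]
```

View pics/clz.png

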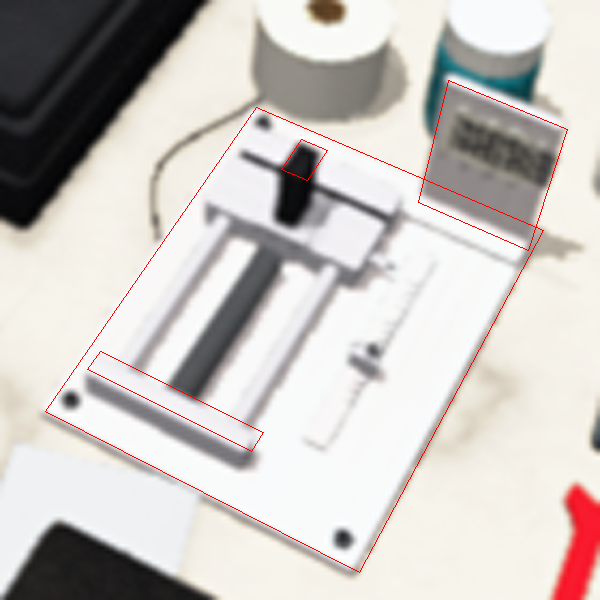

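The model overlays the side image well, and the screw positions come out symmetric, so the clamp is at (0.605, 0.0495) with yaw −0.089. The scanner is held at its x = −22 mm. Next is the hold pose.

```bash
python3 - <<'E'
from clamp import *
P=tow(q,(-.047,-.061,.069))[0]; print(P); go(P+[0,0,.1],q[2]); go(P,q[2])
E
```

```text
[ 0.5525898  -0.00707134  0.069     ]
t [-0.2966 -0.4334  0.422 ] a [-0.0003 -0.0005  0.0572] now [0.3746 0.253  0.4223]
t [-0.2967 -0.4334  0.5887] a [-0.0003 -0.0005  0.0572] now [0.3746 0.253  0.4223]
```

Emit:
servo_tool([
  {"tx": -0.03,"ty": -0.05,"tz": 0.03,"ax": 0,"ay": 0,"az": 0.01},
  {"tx": -0.07,"ty": -0.11,"tz": 0.09,"ax": 0,"ay": 0,"az": 0.02},
  {"tx": -0.12,"ty": -0.18,"tz": 0.15,"ax": 0,"ay": 0,"az": 0.03},
  {"tx": -0.17,"ty": -0.25,"tz": 0.21,"ax": 0,"ay": 0,"az": 0.04},
  {"tx": -0.22,"ty": -0.32,"tz": 0.27,"ax": 0,"ay": 0,"az": 0.05},
  {"tx": -0.26,"ty": -0.38,"tz": 0.34,"ax": 0,"ay": 0,"az": 0.057},
  {"tx": -0.2966,"ty": -0.4334,"tz": 0.41,"ax": 0,"ay": 0,"az": 0.057},
  {"tx": -0.2966,"ty": -0.4334,"tz": 0.422,"ax": 0,"ay": 0,"az": 0.057},
])

```text
time: 5.98
tool_pos: [0.5522, -0.009, 0.1655]
tool_rot: [0.046, 0.999, 0.0, -0.003]
contact_force: [0.1, -0.3, -0.8]
width: 0.613
gripper_force: 63.6
```

```bash
python3 - <<'E'
from clamp import *
P=tow(q,(-.047,-.061,.069))[0]; go(P,q[2]); print(r.read_state()['time'])
E
```

```text
t [-0.0013  0.0032  0.1609] a [-0.0001 -0.0038 -0.0015] now [ 0.5522 -0.009   0.1655]
5.975
```

Emit:
servo_tool([
  {"tx": 0,"ty": 0,"tz": 0.05,"ax": 0,"ay": 0,"az": 0},
  {"tx": 0,"ty": 0,"tz": 0.1,"ax": 0,"ay": 0,"az": 0},
  {"tx": 0,"ty": 0,"tz": 0.145,"ax": 0,"ay": 0,"az": 0},
  {"tx": 0,"ty": 0,"tz": 0.167,"ax": 0,"ay": 0,"az": 0},
  {"tx": 0,"ty": 0,"tz": 0.167,"ax": 0,"ay": 0,"az": 0},
  {"tx": 0,"ty": 0,"tz": 0.167,"ax": 0,"ay": 0,"az": 0},
])

```text
time: 6.72
tool_pos: [0.5533, -0.0074, 0.0704]
tool_rot: [0.045, 0.999, -0.0, 0.001]
contact_force: [-0.2, 0.0, -1.4]
width: 0.615
gripper_force: 63.6
```

```bash
python3 - <<'E'
from clamp import *
P=tow(q,(-.047,-.061,.069))[0]; go(P,q[2])
im,s=save('side','s2'); print(s['time'],s['tool_rot'],s['width'])
c=cam(im,s)
Z=cv2.resize(im['pixels'][150:300,270:470,::-1],(800,600),interpolation=cv2.INTER_CUBIC)
# expected scanner bbox wireframe at estimated pose
T=R.from_quat(s['tool_rot']); o=s['tool_pos']
def sc(P): # scanner mm -> world
    P=np.atleast_2d(P)/1000.; return o+T.apply(np.c_[P[:,0]+.022,-(P[:,1]+.0665),.0171-P[:,2]])
print('window',sc((-80,-70,35)),'goal',tow(q,(.011,-.058,.085)))
for l in ([(-80,-96,2),(-80,-35,2),(-80,-35,68),(-80,-96,68),(-80,-96,2)],[(58,-96,68),(-64,-96,68),(-64,-35,68),(58,-35,68),(58,-96,68)],[(14,70,48),(80,70,48)]):
    p=(proj(c,sc(l))-[270,150]+.5)*4; cv2.polylines(Z,[p.round().astype(int)],False,(0,0,255),1)
cv2.imwrite('pics/s2z.png',Z)
E
```

```text
t [0.0013 0.0004 0.0024] a [ 0.      0.0011 -0.0001] now [ 0.5533 -0.0074  0.0704]
6.725 [ 4.46198867e-02  9.99003637e-01 -2.15787257e-05  8.93421006e-04] 0.6153115901245259
window [[ 0.61138198 -0.00908598  0.08841962]] goal [[ 0.61062663 -0.00924524  0.085     ]]
```

View pics/s2z.png

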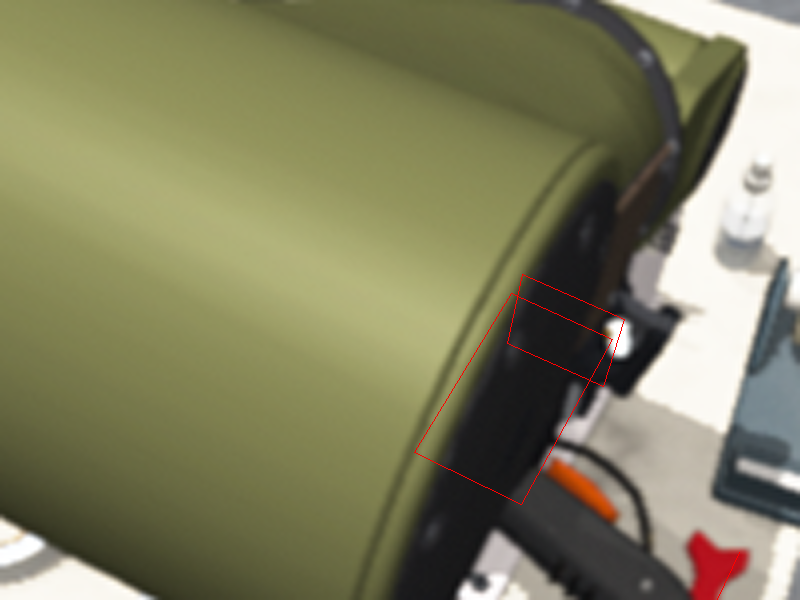

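The arm hides most of the scanner here, but the handle matches the prediction. The two screws on the scanner let me check its yaw relative to the tool.

```bash
python3 - <<'E'
from h import *
a=lambda v:np.arctan2(v[1],v[0])
im,s=load('w2');c=cam(im,s); Z=lambda u,v:(225+(u+.5)/4-.5,115+(v+.5)/4-.5)
b=atz(c,Z(463,225),.068);h=atz(c,Z(155,131),.048); A=a((h-b)); print(b,h,np.linalg.norm((h-b)[:2]),A)
im,s=load('w3');c=cam(im,s); Z=lambda u,v:((u+.5)/1.25-.5,(v+.5)/1.25-.5); z0=s['tool_pos'][2]-.0171
b=atz(c,Z(400,179),z0+.068);h=atz(c,Z(83,112),z0+.048); B=a((h-b)); print(np.linalg.norm((h-b)[:2]),B,'scanner turned from pick by',B-A)
# barrel edges in w3 (dark vs mat) on right side
g=im['pixels'].astype(int).mean(2)
for row in range(120,260,20): print(row,g[row,365:392].astype(int))
E
```

```text
[0.42015394 0.52953655 0.068     ] [0.39282583 0.4287108  0.048     ] 0.10446366014862647 -1.8354800374612346
0.10205587105435543 -1.7598727717464564 scanner turned from pick by 0.07560726571477816
120 [ 31  37  26  58  90  94  94 100  93  93  85  85  99  82  93 105 105  91
  83  97 100 100  92 102  98  98  98]
140 [ 30  27  42  23  25  34 109 104 100  95  98  98 109  95  96  94  99  93
  90  97  96  94 101 105 102  99 101]
160 [ 30  35  35  34  37  45  24  23  84  96  97  95  96  97  98  95  98 103
 102 101 106 105  99  99 103 104 101]
180 [ 47  38  40  33  36  35  33  37  33  15  68 101  90  98  94  83  99  91
  93  99  97  98 101  95  95  94 102]
200 [ 53  45  41  42  35  44  31  40  38  38  36  28  24 102 168 200 212 195
  72  70  60  71  69  74  70  69  67]
220 [52 55 47 46 40 44 35 39 32 33 36 26 35 25 30 64 79 77 67 69 72 74 81 81
 71 82 87]
240 [ 51  44  55  47  50  37  42  41  37  34  34  38  37  25  35  25  29  51
 116 103  89 106  98  95  96 100 105]
```

The scanner's yaw agrees with the gripper aligning the barrel to the tool. I'll hold here, 2 mm lower.

Emit:
servo_tool([
  {"tx": 0.001,"ty": 0,"tz": 0.003,"ax": 0,"ay": 0,"az": 0},
  {"tx": 0.001,"ty": 0,"tz": 0.003,"ax": 0,"ay": 0,"az": 0},
  {"tx": 0.001,"ty": 0,"tz": 0.003,"ax": 0,"ay": 0,"az": 0},
  {"tx": 0.001,"ty": 0,"tz": 0.003,"ax": 0,"ay": 0,"az": 0},
  {"tx": 0.001,"ty": 0,"tz": 0.003,"ax": 0,"ay": 0,"az": 0},
  {"tx": 0.001,"ty": 0,"tz": 0.003,"ax": 0,"ay": 0,"az": 0},
  {"tx": 0.001,"ty": 0,"tz": 0.003,"ax": 0,"ay": 0,"az": 0},
  {"tx": 0.001,"ty": 0,"tz": 0.003,"ax": 0,"ay": 0,"az": 0},
])

```text
time: 7.78
tool_pos: [0.5521, -0.0075, 0.0674]
tool_rot: [0.045, 0.999, 0.0, -0.0]
contact_force: [0.1, -0.2, -1.4]
width: 0.618
gripper_force: 63.6
```

Emit:
servo_tool([
  {"tx": 0,"ty": 0,"tz": 0,"ax": 0,"ay": 0,"az": 0},
  {"tx": 0,"ty": 0,"tz": 0,"ax": 0,"ay": 0,"az": 0},
  {"tx": 0,"ty": 0,"tz": 0,"ax": 0,"ay": 0,"az": 0},
  {"tx": 0,"ty": 0,"tz": 0,"ax": 0,"ay": 0,"az": 0},
  {"tx": 0,"ty": 0,"tz": 0,"ax": 0,"ay": 0,"az": 0},
  {"tx": 0,"ty": 0,"tz": 0,"ax": 0,"ay": 0,"az": 0},
  {"tx": 0,"ty": 0,"tz": 0,"ax": 0,"ay": 0,"az": 0},
  {"tx": 0,"ty": 0,"tz": 0,"ax": 0,"ay": 0,"az": 0},
])

```text
time: 8.78
tool_pos: [0.5521, -0.0075, 0.0674]
tool_rot: [0.045, 0.999, -0.0, 0.0]
contact_force: [0.4, -0.1, -0.9]
width: 0.613
gripper_force: 63.6
```

Emit:
servo_tool([
  {"tx": 0,"ty": 0,"tz": 0,"ax": 0,"ay": 0,"az": 0},
  {"tx": 0,"ty": 0,"tz": 0,"ax": 0,"ay": 0,"az": 0},
  {"tx": 0,"ty": 0,"tz": 0,"ax": 0,"ay": 0,"az": 0},
  {"tx": 0,"ty": 0,"tz": 0,"ax": 0,"ay": 0,"az": 0},
  {"tx": 0,"ty": 0,"tz": 0,"ax": 0,"ay": 0,"az": 0},
  {"tx": 0,"ty": 0,"tz": 0,"ax": 0,"ay": 0,"az": 0},
])

```text
time: 9.52
tool_pos: [0.5521, -0.0075, 0.0674]
tool_rot: [0.045, 0.999, 0.0, 0.0]
contact_force: [-0.0, -0.0, -1.7]
width: 0.61
gripper_force: 63.6
```

Emit:
servo_tool([
  {"tx": 0,"ty": 0,"tz": -0.05,"ax": 0,"ay": 0,"az": 0},
  {"tx": 0,"ty": 0,"tz": -0.12,"ax": 0,"ay": 0,"az": 0},
  {"tx": 0,"ty": 0,"tz": -0.2,"ax": 0,"ay": 0,"az": 0},
  {"tx": 0,"ty": 0,"tz": -0.28,"ax": 0,"ay": 0,"az": 0},
  {"tx": 0,"ty": 0,"tz": -0.3,"ax": 0,"ay": 0,"az": 0},
])

```text
time: 10.15
tool_pos: [0.5529, -0.0075, 0.2506]
tool_rot: [0.045, 0.999, -0.0, 0.002]
contact_force: [0.0, 1.1, -1.7]
width: 0.613
gripper_force: 63.6
```

```bash
python3 - <<'E'
from h import *
go([.42,.45,.25],0);go([.4735,.527,.15],-.045);go([.4735,.527,.018],-.045)
E
```

```text
t [ 2.887e-01  7.397e-01 -4.000e-04] a [-0.0001  0.0031 -0.057 ] now [ 0.5529 -0.0075  0.2506]
t [0.2122 0.8755 0.1667] a [-0.      0.0031 -0.0283] now [ 0.5529 -0.0075  0.2506]
t [0.2132 0.8755 0.3867] a [-0.      0.0031 -0.0283] now [ 0.5529 -0.0075  0.2506]
```

Emit:
servo_tool([
  {"tx": 0.04,"ty": 0.06,"tz": 0,"ax": 0,"ay": 0,"az": 0},
  {"tx": 0.1,"ty": 0.14,"tz": 0,"ax": 0,"ay": 0,"az": -0.01},
  {"tx": 0.16,"ty": 0.23,"tz": 0,"ax": 0,"ay": 0,"az": -0.02},
  {"tx": 0.21,"ty": 0.32,"tz": 0,"ax": 0,"ay": 0,"az": -0.028},
  {"tx": 0.25,"ty": 0.41,"tz": 0,"ax": 0,"ay": 0,"az": -0.028},
  {"tx": 0.27,"ty": 0.5,"tz": 0,"ax": 0,"ay": 0,"az": -0.028},
  {"tx": 0.27,"ty": 0.59,"tz": 0,"ax": 0,"ay": 0,"az": -0.028},
  {"tx": 0.26,"ty": 0.68,"tz": 0.02,"ax": 0,"ay": 0,"az": -0.028},
])

```text
time: 11.15
tool_pos: [0.4329, 0.4149, 0.2352]
tool_rot: [0.022, 1.0, 0.0, 0.0]
contact_force: [0.8, -0.3, -0.2]
width: 0.619
gripper_force: 63.6
```

```bash
python3 - <<'E'
from h import *
go([.4735,.527,.15],-.045);go([.4735,.527,.02],-.045)
E
```

```text
t [-0.0591  0.1897  0.1422] a [0.0003 0.0004 0.0001] now [0.4329 0.4149 0.2352]
t [-0.059   0.1896  0.3589] a [0.0003 0.0004 0.0001] now [0.4329 0.4149 0.2352]
```

Emit:
servo_tool([
  {"tx": -0.03,"ty": 0.08,"tz": 0.02,"ax": 0,"ay": 0,"az": 0},
  {"tx": -0.05,"ty": 0.15,"tz": 0.06,"ax": 0,"ay": 0,"az": 0},
  {"tx": -0.06,"ty": 0.18,"tz": 0.12,"ax": 0,"ay": 0,"az": 0},
  {"tx": -0.06,"ty": 0.18,"tz": 0.2,"ax": 0,"ay": 0,"az": 0},
  {"tx": -0.06,"ty": 0.18,"tz": 0.27,"ax": 0,"ay": 0,"az": 0},
  {"tx": -0.06,"ty": 0.18,"tz": 0.31,"ax": 0,"ay": 0,"az": 0},
  {"tx": -0.06,"ty": 0.18,"tz": 0.33,"ax": 0,"ay": 0,"az": 0},
  {"tx": -0.06,"ty": 0.18,"tz": 0.33,"ax": 0,"ay": 0,"az": 0},
])

```text
time: 12.15
tool_pos: [0.4738, 0.5188, 0.0366]
tool_rot: [0.023, 1.0, -0.001, -0.0]
contact_force: [0.3, -0.7, -1.9]
width: 0.613
gripper_force: 63.6
```

Lower 19 mm slowly, then check the contact force.

Emit:
servo_tool([
  {"tx": 0,"ty": 0,"tz": 0.01,"ax": 0,"ay": 0,"az": 0},
  {"tx": 0,"ty": 0,"tz": 0.018,"ax": 0,"ay": 0,"az": 0},
  {"tx": 0,"ty": 0,"tz": 0.025,"ax": 0,"ay": 0,"az": 0},
  {"tx": 0,"ty": 0,"tz": 0.03,"ax": 0,"ay": 0,"az": 0},
  {"tx": 0,"ty": 0,"tz": 0.032,"ax": 0,"ay": 0,"az": 0},
  {"tx": 0,"ty": 0,"tz": 0.032,"ax": 0,"ay": 0,"az": 0},
])

```text
time: 12.9
tool_pos: [0.4741, 0.5191, 0.0182]
tool_rot: [0.023, 1.0, 0.0, 0.0]
contact_force: [-0.2, -0.1, -1.5]
width: 0.613
gripper_force: 63.6
```

Emit:
servo_tool([
  {"tx": 0,"ty": 0,"tz": 0.002,"ax": 0,"ay": 0,"az": 0},
  {"tx": 0,"ty": 0,"tz": 0.004,"ax": 0,"ay": 0,"az": 0},
  {"tx": 0,"ty": 0,"tz": 0.004,"ax": 0,"ay": 0,"az": 0},
])

```text
time: 13.28
tool_pos: [0.4744, 0.5193, 0.0171]
tool_rot: [0.023, 1.0, 0.0, 0.001]
contact_force: [-1.5, -2.5, 8.0]
width: 0.617
gripper_force: 64.5
```

Contact reached at 8 N, so I'll open and let it settle, then rise.

Emit:
servo_tool([
  {"tx": 0,"ty": 0,"tz": -0.001,"ax": 0,"ay": 0,"az": 0},
  {"tx": 0,"ty": 0,"tz": -0.001,"ax": 0,"ay": 0,"az": 0},
  {"tx": 0,"ty": 0,"tz": -0.001,"ax": 0,"ay": 0,"az": 0},
  {"tx": 0,"ty": 0,"tz": -0.001,"ax": 0,"ay": 0,"az": 0},
  {"tx": 0,"ty": 0,"tz": -0.001,"ax": 0,"ay": 0,"az": 0},
  {"tx": 0,"ty": 0,"tz": -0.001,"ax": 0,"ay": 0,"az": 0},
], hand=1)

```text
time: 14.02
tool_pos: [0.4741, 0.519, 0.0163]
tool_rot: [0.023, 1.0, -0.0, -0.0]
contact_force: [-0.7, -0.7, 0.6]
width: 0.995
gripper_force: 0.0
```

Emit:
servo_tool([
  {"tx": 0,"ty": 0,"tz": -0.03,"ax": 0,"ay": 0,"az": 0},
  {"tx": 0,"ty": 0,"tz": -0.08,"ax": 0,"ay": 0,"az": 0},
  {"tx": 0,"ty": 0,"tz": -0.15,"ax": 0,"ay": 0,"az": 0},
  {"tx": 0,"ty": 0,"tz": -0.23,"ax": 0,"ay": 0,"az": 0},
  {"tx": 0,"ty": 0,"tz": -0.31,"ax": 0,"ay": 0,"az": 0},
  {"tx": 0,"ty": 0,"tz": -0.39,"ax": 0,"ay": 0,"az": 0},
  {"tx": 0,"ty": 0,"tz": -0.44,"ax": 0,"ay": 0,"az": 0},
])

```text
time: 14.9
tool_pos: [0.474, 0.519, 0.2851]
tool_rot: [0.023, 1.0, 0.002, 0.002]
contact_force: [-0.0, -0.1, -0.7]
width: 1.0
gripper_force: 0.0
```

```bash
python3 - <<'E'
from clamp import *
im,s=save('wrist','w4'); save('top','top1')
# clamp view: TCP such that clamp lies at image rows ~100-230 ; fingers rows>250
P=tow(q,(-.02,-.02,.30))[0]; print(P); go(P,q[2])
c=cam(im,s); p=im['pixels'].astype(int); g=p.mean(2)
print(s['time'],s['width'],s['tool_pos'])
E
```

```text
[0.58313165 0.03136295 0.3       ]
t [-0.2181 -0.8043 -0.0265] a [0.0037 0.0033 0.0278] now [0.4744 0.5195 0.2862]
14.9 1.0003759200391926 [0.47403052 0.51904484 0.28506141]
```

Emit:
servo_tool([
  {"tx": -0.03,"ty": -0.08,"tz": 0,"ax": 0,"ay": 0,"az": 0.01},
  {"tx": -0.06,"ty": -0.17,"tz": 0,"ax": 0,"ay": 0,"az": 0.02},
  {"tx": -0.08,"ty": -0.26,"tz": 0,"ax": 0,"ay": 0,"az": 0.028},
  {"tx": -0.1,"ty": -0.35,"tz": 0,"ax": 0,"ay": 0,"az": 0.028},
  {"tx": -0.12,"ty": -0.44,"tz": 0,"ax": 0,"ay": 0,"az": 0.028},
  {"tx": -0.14,"ty": -0.53,"tz": 0,"ax": 0,"ay": 0,"az": 0.028},
  {"tx": -0.17,"ty": -0.61,"tz": 0,"ax": 0,"ay": 0,"az": 0.028},
  {"tx": -0.19,"ty": -0.69,"tz": 0,"ax": 0,"ay": 0,"az": 0.028},
])

```text
time: 16.0
tool_pos: [0.569, 0.0985, 0.2803]
tool_rot: [0.045, 0.999, -0.0, -0.0]
contact_force: [0.7, -0.0, -0.8]
width: 0.996
gripper_force: 0.0
```

```bash
python3 - <<'E'
from clamp import *
P=tow(q,(-.03,-.02,.22))[0]; print(P); go(P,q[2])
E
```

```text
[0.57317133 0.03225295 0.22      ]
t [-0.0168 -0.1094  0.1005] a [-0.0001 -0.0001 -0.0004] now [0.569  0.0985 0.2803]
```

Emit:
servo_tool([
  {"tx": -0.01,"ty": -0.06,"tz": 0.04,"ax": 0,"ay": 0,"az": 0},
  {"tx": -0.0168,"ty": -0.1,"tz": 0.08,"ax": 0,"ay": 0,"az": 0},
  {"tx": -0.0168,"ty": -0.108,"tz": 0.1,"ax": 0,"ay": 0,"az": 0},
  {"tx": -0.0168,"ty": -0.108,"tz": 0.1,"ax": 0,"ay": 0,"az": 0},
  {"tx": -0.0168,"ty": -0.108,"tz": 0.1,"ax": 0,"ay": 0,"az": 0},
])

```text
time: 16.62
tool_pos: [0.5736, 0.0357, 0.2214]
tool_rot: [0.044, 0.999, 0.0, 0.001]
contact_force: [0.3, 0.7, 0.1]
width: 0.999
gripper_force: 0.0
```

```bash
python3 - <<'E'
from clamp import *
im,s=save('wrist','w5'); c=cam(im,s); print(s['tool_pos'],s['tool_rot'])
for n,P in(('post',(.046,.03,.088)),('pointer0?',(.046,-.031,.025)),('tl',(.13,.095,.012)),('br',(-.13,-.095,.012))): print(n,proj(c,tow(q,P)).round(1))
x0,y0=235,95
Z=cv2.resize(im['pixels'][y0:y0+150,x0:x0+200,::-1],(800,600),interpolation=cv2.INTER_CUBIC); cv2.imwrite('pics/w5z.png',Z)
# scanner shift check in top images
a,_=load('top0');b,_=load('top1')
for n in(a,b):
    h=cv2.cvtColor(n['pixels'],cv2.COLOR_RGB2HSV)[200:280,180:285]; m=(h[...,1]>140)&(h[...,2]>120); v,u=np.nonzero(m); print('scanner colour',u.mean()+180,v.mean()+200,m.sum())
E
```

```text
[0.57357337 0.03572701 0.22138106] [4.42618670e-02 9.99019732e-01 8.69833271e-05 6.74686861e-04]
post [[364.4 254.7]]
pointer0? [[303.2 230.1]]
tl [[405.4 288.8]]
br [[240.3  66.6]]
scanner colour 214.13089005235602 225.05759162303664 191
scanner colour 217.16042780748663 225.73262032085563 187
```

View pics/w5z.png

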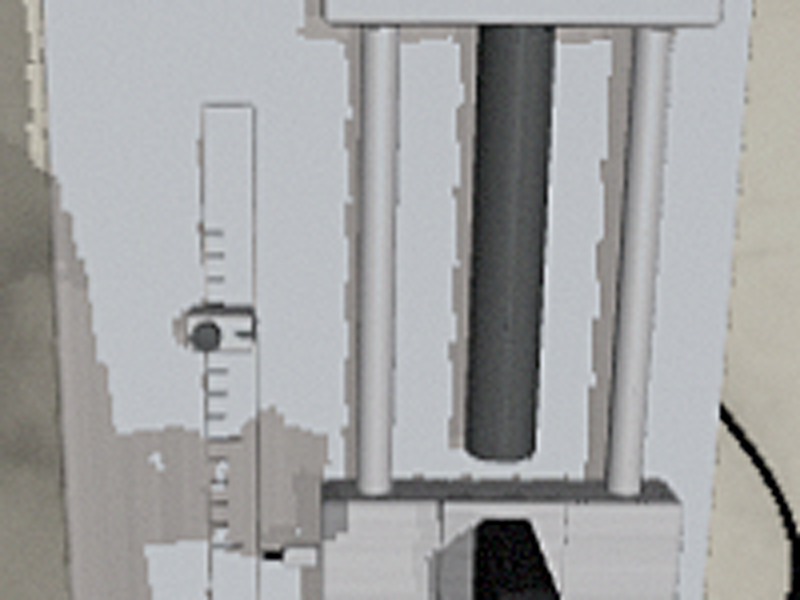

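The zoom shows the index block at (220,333) with its mark line at (245,334). The black pointer tip is at (272,554) and the black post at (510,560).

```bash
cat > meas.py <<'E'
from clamp import *
def inv(w): 
    co,si=np.cos(q[2]),np.sin(q[2]); d=w[:2]-q[:2]; return np.array([co*d[0]+si*d[1],-si*d[0]+co*d[1]])
if __name__=='__main__':
    im,s=load('w5');c=cam(im,s); Z=lambda u,v:(235+(u+.5)/4-.5,95+(v+.5)/4-.5)
    p=inv(atz(c,Z(262,554),.026)); print('pointer',p)
    for z in(.034,.036,.038,.040): m=inv(atz(c,Z(245,333.5),z)); print('mark',z,m,'opening',p[0]-m[0])
    # ticks on rail, block edges, jaw front edge, base corner sanity
    print('block near/far',inv(atz(c,Z(235,316),.037)),inv(atz(c,Z(235,351),.037)))
    print('front block rear edge (-96)',inv(atz(c,Z(520,20),.039)),'post near bottom edge?',inv(atz(c,Z(505,520),.088)))
    g=im['pixels'].astype(int).mean(2); print('col through pointer',g[225:245,235+66:235+71].astype(int).tolist()); print(g[165:190,290:300].astype(int))
    P=tow(q,(.046,.03,.13))[0]; go(P,q[2]); go([P[0],P[1],.052],q[2])
E
python3 meas.py
```

```text
pointer [ 0.0492395  -0.03448217]
mark 0.034 [-0.01670697 -0.03779283] opening 0.0659464693398872
mark 0.036 [-0.0171812  -0.03767166] opening 0.06642070092677624
mark 0.038 [-0.01765543 -0.03755049] opening 0.06689493251366518
mark 0.04 [-0.01812967 -0.03742932] opening 0.06736916410055412
block near/far [-0.02210279 -0.04014879] [-0.0126969  -0.04031207]
front block rear edge (-96) [-0.09705334  0.03115292] post near bottom edge? [0.01507274 0.02543649]
col through pointer [[157, 154, 157, 161, 159], [157, 149, 146, 146, 147], [161, 142, 139, 142, 139], [148, 142, 138, 145, 139], [141, 143, 140, 145, 148], [143, 141, 144, 142, 145], [158, 156, 162, 166, 125], [109, 112, 108, 116, 67], [33, 1, 10, 13, 53], [44, 12, 10, 10, 62], [179, 180, 180, 181, 150], [199, 202, 200, 203, 192], [197, 195, 191, 193, 193], [195, 190, 192, 190, 191], [192, 194, 192, 192, 191], [195, 191, 191, 192, 192], [193, 193, 190, 192, 192], [194, 193, 190, 191, 191], [192, 189, 194, 192, 194], [193, 193, 190, 192, 191]]
[[161 187 194 193 191 190 191 195 161 188]
 [195 193 192 191 192 192 193 195 161 190]
 [194
[... 444 characters left out ...]
71 167 173 160  71 178]
 [155 193 195 167  94  76  76  82  71 160]
 [149 192 195 188 169 136 134 135  85 159]
 [177 197 191 196 198 188 191 180 140 160]
 [192 196 191 193 193 195 197 185 181 167]
 [162 163 163 159 160 161 163 157 190 168]
 [179 177 174 174 176 176 175 177 189 166]
 [197 194 194 197 193 195 196 195 193 165]
 [194 197 194 191 192 192 193 194 193 165]
 [200 197 193 192 191 194 192 191 192 163]
 [139 148 185 195 190 192 193 193 193 163]
 [159 165 189 193 194 191 192 192 195 163]
 [196 193 196 191 190 193 192 192 195 163]]
t [-0.1263  0.0774  0.1525] a [0.0001 0.0009 0.0004] now [0.5736 0.0357 0.2214]
t [-0.1261  0.0773  0.2825] a [0.0001 0.0009 0.0004] now [0.5736 0.0357 0.2214]
```

```bash
python3 - <<'E'
from meas import *
im,s=load('w5');c=cam(im,s); Z=lambda u,v:(235+(u+.5)/4-.5,95+(v+.5)/4-.5)
for n,u,v,z in(('fbR',326,20,.039),('fbL',721,20,.039),('jawR',322,500,.036),('jawL',682,500,.036),('plateL',748,20,.012),('plateR',46,100,.012),('postbaseR',475,590,.039)): print(n,inv(atz(c,Z(u,v),z)).round(4))
g=im['pixels'].astype(int).mean(2)
for row in(240,250,256,262,268,274): print(row,g[row,330:392:2].astype(int))
print(proj(c,tow(q,[(x,y,z) for x in(.033,.059) for y in(.022,.038) for z in(.039,.088)])).round(0).tolist())
E
```

```text
fbR [-0.0969 -0.0165]
fbL [-0.0975  0.0808]
jawR [ 0.0293 -0.0175]
jawL [0.0293 0.0809]
plateL [-0.0973  0.0955]
plateR [-0.0759 -0.0916]
postbaseR [0.0545 0.0247]
240 [186 185 185 184 188 180 132 103 121 124 126 136   2   7  13  19   7  11
  20  12  15   0 202 188 186 184 184 185 186 182 186]
250 [182 182 181 182 181 184 176 135 132 133 133 137  84   0   0  34  44  37
  45  41  45  38  53 185 183 183 184 184 181 184 186]
256 [ 3 12 11  5  1 11 13  7  4 15 18  4  0 13  8 37 39 33 39 39 40 25  9 18
 14  7 13  8  4 13  8]
262 [186 190 188 189 187 190 189 188 190 189 191 189 191 204  17  38  32  45
  36  40  36  19 215 191 189 190 189 190 189 189 190]
268 [182 185 184 184 184 185 184 187 184 186 183 186 187 184 185 185 184 187
 187 187 185 186 184 184 183 184 182 186 183 184 183]
274 [169 170 169 156 154 161 157 159 155 154 158 158 158 158 160 160 157 159
 159 158 157 159 159 162 159 157 159 161 158 162 157]
[[352.0, 224.0], [357.0, 242.0], [366.0, 224.0], [373.0, 242.0], [351.0, 246.0], [356.0, 267.0], [365.0, 246.0], [372.0, 267.0]]
```

The post matches the prediction within about 2 mm (y ≈ 31 mm), so I'll go down on it.

Emit:
servo_tool([
  {"tx": -0.05,"ty": 0.04,"tz": 0.01,"ax": 0,"ay": 0,"az": 0},
  {"tx": -0.1,"ty": 0.07,"tz": 0.05,"ax": 0,"ay": 0,"az": 0},
  {"tx": -0.126,"ty": 0.079,"tz": 0.1,"ax": 0,"ay": 0,"az": 0},
  {"tx": -0.126,"ty": 0.079,"tz": 0.15,"ax": 0,"ay": 0,"az": 0},
  {"tx": -0.126,"ty": 0.079,"tz": 0.152,"ax": 0,"ay": 0,"az": 0},
  {"tx": -0.126,"ty": 0.079,"tz": 0.152,"ax": 0,"ay": 0,"az": 0},
])

```text
time: 17.42
tool_pos: [0.6534, 0.0757, 0.131]
tool_rot: [0.045, 0.999, 0.0, 0.001]
contact_force: [0.2, -0.4, 0.7]
width: 0.996
gripper_force: 0.0
```

```bash
python3 - <<'E'
from meas import *
P=tow(q,(.046,.0315,.053))[0]; go(P,q[2]); print(inv(r.read_state()['tool_pos']))
E
```

```text
t [0.0004 0.0018 0.13  ] a [ 0.0002  0.0013 -0.    ] now [0.6534 0.0757 0.131 ]
[0.04605617 0.0303732 ]
```

Emit:
servo_tool([
  {"tx": 0,"ty": 0.0018,"tz": 0.04,"ax": 0,"ay": 0,"az": 0},
  {"tx": 0,"ty": 0.0018,"tz": 0.08,"ax": 0,"ay": 0,"az": 0},
  {"tx": 0,"ty": 0.0018,"tz": 0.115,"ax": 0,"ay": 0,"az": 0},
  {"tx": 0,"ty": 0.0018,"tz": 0.13,"ax": 0,"ay": 0,"az": 0},
  {"tx": 0,"ty": 0.0018,"tz": 0.13,"ax": 0,"ay": 0,"az": 0},
])

```text
time: 18.05
tool_pos: [0.6531, 0.0764, 0.0514]
tool_rot: [0.045, 0.999, -0.0, 0.0]
contact_force: [-0.5, -0.1, -0.5]
width: 1.0
gripper_force: 0.0
```

Emit:
servo_tool([
  {"tx": 0,"ty": 0,"tz": 0,"ax": 0,"ay": 0,"az": 0},
  {"tx": 0,"ty": 0,"tz": 0,"ax": 0,"ay": 0,"az": 0},
  {"tx": 0,"ty": 0,"tz": 0,"ax": 0,"ay": 0,"az": 0},
  {"tx": 0,"ty": 0,"tz": 0,"ax": 0,"ay": 0,"az": 0},
  {"tx": 0,"ty": 0,"tz": 0,"ax": 0,"ay": 0,"az": 0},
  {"tx": 0,"ty": 0,"tz": 0,"ax": 0,"ay": 0,"az": 0},
  {"tx": 0,"ty": 0,"tz": 0,"ax": 0,"ay": 0,"az": 0},
  {"tx": 0,"ty": 0,"tz": 0,"ax": 0,"ay": 0,"az": 0},
], hand=0)

```text
time: 19.05
tool_pos: [0.6531, 0.0766, 0.0516]
tool_rot: [0.045, 0.999, 0.0, 0.0]
contact_force: [-1.8, 2.5, 6.4]
width: 0.164
gripper_force: 59.4
```

```bash
python3 - <<'E'
from meas import *
im,s=save('wrist','w6');c=cam(im,s); print(s['tool_pos'],inv(s['tool_pos']),s['contact_force'],s['width'])
print('pred pointer,mark px',proj(c,tow(q,[(.0492,-.0345,.026),(-.0172,-.0377,.036)])))
u,v=proj(c,tow(q,(.0492,-.0345,.026)))[0].round().astype(int)
g=im['pixels'].astype(int).mean(2); print(u,v); print(g[v-10:v+11,u-14:u+12:1].astype(int))
E
```

```text
[0.65310533 0.07661624 0.05161742] [0.04566846 0.03130135] [-1.76534505  2.46510767  6.41547063] 0.16391004543804605
pred pointer,mark px [[206.80095487 224.4418565 ]
 [184.20108137 112.59098183]]
207 224
[[135 135 135 132 135 134 132 138 134 133 134 131 134 137 130 106  51  68
  112 141 131 135 135 134 132 133]
 [133 129 134 135 135 134 136 136 135 134 135 131 132 135 131 109  52  64
  111 135 130 130 130 133 131 133]
 [134 135 131 135 133 133 137 136 137 131 132 135 132 134 137 116  50  61
  111 139 130 132 136 134 133 132]
 [135 135 135 136 135 136 135 134 135 135 132 137 131 136 138 118  53  71
  110 140 131 130 135 132 135 133]
 [133 132 140 135 134 137 134 139 134 135 134 132 133 136 138 116  58  62
   95 137 131 129 135 131 136 134]
 [142 140 142 141 142 144 143 144 140 141 131 130 134 139 141 119  65  60
   88 142 135 127 130 136 138 139]
 [ 75  73  71  75  80  73  77  75  70 143 135 129 130 135 139 120  67  56
   81 141 131 136 135 135 117  82]
 [ 62  64  64  65  62  64  63  62  57 113 140 130 132 137 142 131  85  58
   83 152 143 142 140 135  95  86]
 [130 129 130 132 131 1
[... 694 characters left out ...]
34 111  57
   65 108 139 132 130 125 111 117]
 [134 131 134 134 134 130 133 135 138 136 133 131 134 128 138 141 126  67
   62 102 143 138 136 129 114 108]
 [130 133 130 132 134 133 131 134 135 131 137 130 133 133 138 141 117  68
   58  92 140 135 130 131 131 117]
 [134 129 133 127 133 134 129 134 135 133 138 134 133 131 135 136 126  67
   58  92 143 131 132 131 134 132]
 [134 135 131 129 133 129 135 137 133 135 130 130 133 130 132 141 121  81
   54  80 135 129 129 132 134 136]
 [133 133 134 134 133 133 133 133 135 135 134 138 133 132 135 138 123  86
   57  77 140 133 131 133 132 134]
 [134 132 130 134 129 130 135 135 132 133 136 129 134 131 135 138 128  96
   57  76 142 133 132 133 132 132]]
```

Gripped; forces are low. Measure the pointer and mark again in this closer view.

```bash
python3 - <<'E'
from meas import *
im,s=load('w6');c=cam(im,s); g=im['pixels'].astype(int).mean(2)
print(g[98:126,168:200].astype(int))
print('pointer',[inv(atz(c,(208,225.0),z)) for z in (.025,.027)])
E
```

```text
[[138 126 128 129 127 130 133 121 127 134 136 130 129 131 126 133 132 128
  134 134 129 133 136 137 135 130 132 134 136 133  98  67]
 [135 127 124 130 128 131 131 136 133 133 132 129 127 124 132 130 132 133
  131 132 136 135 136 136 135 133 134 133 136 137 102  68]
 [144 136 130 129 134 128 130 120 127 136 131 133 135 133 131 134 130 132
  133 133 134 136 132 138 135 130 130 129 137 137 110  76]
 [143 137 125 125 129 128 134 125 131 134 133 132 132 131 132 129 130 136
  135 131 134 131 133 136 137 133 134 133 137 136 113  78]
 [129 131 127 130 133 136 133 124 126 134 131 136 130 128 130 128 126 135
  134 135 138 136 135 136 136 139 132 135 136 135 115  80]
 [133 129 127 129 127 130 132 109  74  61  64  90  99  94  94  90  99 122
  123 121 128 130 126 130 131 124 120 124 131 135 118  80]
 [ 86  77  73  80  78  74  77  81  65  62  62  60  60  64  61  64  88  87
   86  86  90  89  92  85  95  91  88  89 102 113 113  87]
 [111 110 108 108 105 106 105 107 110 110 111 113 108 112 114 113 106 106
  111 107  82  69  59  64  63  59  60  57  57  76 105  97]
 [124 119 115 118 120 121 120 119 11
[... 2003 characters left out ...]
9 115 118 115 115 120 115 118
  119 120 117 109  87  56  49  50  51  61  82  91 124 134]
 [ 99 102 111 118 110 101  92  97 101  98  99 100  97 101  94  99 101 101
   98  99  99  78  63  69  90 100 125 133 132 134 139 135]
 [114 113 109 108 110 109 104 111 115  74 102 107 104 104 103 105 104 105
  106 109 106 115 132 134 133 138 141 139 130 135 138 130]
 [135 137 138 136 132 135 136 137 141 119 112 132 131 130 134 133 132 130
  132 132 134 136 138 135 138 138 135 133 133 134 138 131]
 [141 144 146 140 143 143 143 142 145 133 122 146 145 144 142 141 138 139
  137 134 139 133 135 134 139 132 135 132 131 132 134 129]]
pointer [array([ 0.04994314, -0.0341361 ]), array([ 0.04917247, -0.03346424])]
```

```bash
cat >> meas.py <<'E'
def aty(c,uv,y):
    "intersect with clamp plane y"
    o,d=ray(c,uv); n=np.array([-np.sin(q[2]),np.cos(q[2]),0]); k=(y-(o-[q[0],q[1],0])@n)/(d@n); w=o+k*d; return np.r_[inv(w),w[2]]
E
python3 - <<'E'
from meas import *
im,s=load('w6');c=cam(im,s)
for y in(-.0375,-.039,-.041):
    print(y,'top edge',aty(c,(189.5,113.3),y).round(4),'bottom',aty(c,(198,112.5),y).round(4),'mid',aty(c,(194,112.9),y).round(4))
P=tow(q,(.046-.0665,.0315,.0515))[0]; go(P,q[2])
E
```

```text
-0.0375 top edge [-0.0165 -0.0375  0.0288] bottom [-0.0162 -0.0375  0.0147] mid [-0.0163 -0.0375  0.0216]
-0.039 top edge [-0.0163 -0.039   0.0246] bottom [-0.016  -0.039   0.0102] mid [-0.0161 -0.039   0.0173]
-0.041 top edge [-0.016  -0.041   0.0191] bottom [-0.0157 -0.041   0.0043] mid [-0.0159 -0.041   0.0115]
t [0.1103 0.0003 0.0002] a [ 0.0002  0.0003 -0.0002] now [0.6531 0.0766 0.0516]
```

Emit:
servo_tool([
  {"tx": 0.01,"ty": 0,"tz": 0,"ax": 0,"ay": 0,"az": 0},
  {"tx": 0.03,"ty": 0,"tz": 0,"ax": 0,"ay": 0,"az": 0},
  {"tx": 0.05,"ty": 0,"tz": 0,"ax": 0,"ay": 0,"az": 0},
  {"tx": 0.07,"ty": 0,"tz": 0,"ax": 0,"ay": 0,"az": 0},
  {"tx": 0.09,"ty": 0,"tz": 0,"ax": 0,"ay": 0,"az": 0},
  {"tx": 0.1,"ty": 0,"tz": 0,"ax": 0,"ay": 0,"az": 0},
  {"tx": 0.1,"ty": 0,"tz": 0,"ax": 0,"ay": 0,"az": 0},
  {"tx": 0.1,"ty": 0,"tz": 0,"ax": 0,"ay": 0,"az": 0},
])

```text
time: 20.1
tool_pos: [0.5942, 0.0821, 0.0517]
tool_rot: [0.045, 0.999, 0.0, 0.002]
contact_force: [8.0, 4.2, 0.5]
width: 0.163
gripper_force: 58.8
```

```bash
cat > look.py <<'E'
from meas import *
import sys
im,s=save('wrist',sys.argv[1]);c=cam(im,s); print(s['time'],inv(s['tool_pos']),s['tool_pos'][2],s['contact_force'],s['width'],s['gripper_force'])
x=inv(s['tool_pos'])[0]
pp=proj(c,tow(q,[(.0495+x-.0457,-.034,.026),(-.0166,-.0365,.034)])); print(pp)
g=im['pixels'].astype(int).mean(2); u,v=pp.mean(0).round().astype(int)
np.set_printoptions(linewidth=250); print(u-22,v-18); print(g[v-18:v+18,u-22:u+24].astype(int))
E
python3 look.py w7
```

```text
20.1 [-0.01353158  0.03152479] 0.051654009541554545 [8.03068763 4.19953442 0.47829942] 0.162532089441252 58.80445718765259
[[207.26605313 224.75634261]
 [197.75330113 218.61769508]]
181 204
[[ 69  68  66 ... 131 130 131]
 [ 67  72  68 ... 128 132 128]
 [ 72  70  66 ... 132 129 131]
 ...
 [128 132 129 ... 129 134 132]
 [131 132 129 ... 133 136 131]
 [130 131 128 ... 130 130 132]]
```

```bash
sed -i 's/linewidth=250/linewidth=250,threshold=99999/' look.py; cat > show.py <<'E'
from meas import *
import sys
im,s=load(sys.argv[1]); g=im['pixels'].astype(int).mean(2)
for v in range(208,234): print(v,' '.join('%3d'%x for x in g[v,176:222]))
E
python3 show.py w7
```

```text
208  70  71  70  69  69  69  69  72  69  72  72  66  71  69  72  74  73  68  72  67  74  70  71  75  72  62  61  61  59  52  59 103  75  60  92 137 136 136 139 132 130 129 129 130 132 131
209  71  71  71  66  75  75  69  67  71  68  70  72  67  65  67  67  72  66  66  71  71  69  71  70  65  65  56  57  56  66  54  56  56  57  82 139 135 134 129 132 130 129 133 128 134 137
210 103 103 101  99 102  97 103 101  97 100  99 102  99 100  99  98  98  94  99  97 100  96  86  60  66  66  49  60  65  61  11  10  47  55  75 138 137 133 134 134 130 126 126 131 134 130
211 118 118 118 115 116 115 110 115 112 110 111 115 113 107 115 115 113 115 112 114 108 111 102  72  61  57  63  62  63  42   1  17  64  58  72 138 135 132 132 134 135 129 131 132 132 129
212 117  93  82  87 120 128 122 122 117 121 119 117 120 119 118 121 119 116 122 116 124 115 109  85  52  60  59  62  39   0   0  59  98  58  66 129 134 134 133 133 130 129 126 127 132 133
213  58  37  33  46  65  73 111 126 123 122 117 120 119 118 119 122 123 121 118 120 126 114 106  82  57  63  64  37   0   3  26  86 108  49  65 127 136 135 129 
[... 3087 characters left out ...]
 103  98 111 110 112 111 109 109 102 129 135 129 130 132 133 130 132 126 128 131 132 115  63  58  88 144 135 130 133 126 116 115 116 113
231 126 127 125 129 127 132 129 129 126 127 131 129 112  51  18  13  17  24  21  24  37 131 132 133 131 129 131 129 133 127 128 131 135 118  70  50  72 141 135 132 135 131 129 127 133 130
232 126 130 123 128 129 126 130 125 129 129 127 133 133 114  97 102 101 100 102  98  95 128 132 132 131 132 133 134 129 129 126 128 137 124  79  52  72 141 134 130 132 132 131 128 130 136
233 128 127 126 130 126 131 131 128 126 125 120 130 136 125 130 137 134 132 130 129 132 133 131 131 126 131 131 131 132 129 128 133 134 125  92  53  72 141 133 134 134 129 133 127 129 131
```

```bash
python3 - <<'E'
from meas import *
def tri(a):
    A=np.zeros((3,3));b=np.zeros(3)
    for f,uv in a:
        im,s=load(f);o,d=ray(cam(im,s),uv);d/=np.linalg.norm(d);M=np.eye(3)-np.outer(d,d);A+=M;b+=M@o
    w=np.linalg.solve(A,b); return w
w5=lambda u,v:(235+(u+.5)/4-.5,95+(v+.5)/4-.5)
for n,a in(('top edge end',[('w6',(189.5,113.3)),('w7',(198.5,218.4))]),('face bottom',[('w6',(198.5,112.4)),('w7',(206.5,210.3))]),('pointer tip shut',[('w5',(235+66-.3,233.4)),('w6',(207,225.1))])):
    w=tri(a); print(n,inv(w),w[2])
    for f,uv in a:
        im,s=load(f); print(f,proj(cam(im,s),w)[0]-uv)
im,s=load('w7');c=cam(im,s)
print('pointer now',[inv(atz(c,(207.5,225.1),z)) for z in(.024,.025,.026,.028)])
for y in(-.036,-.0365,-.037,-.0375,-.038): print(y,aty(c,(200,217.3),y).round(4),aty(c,(203,214),y).round(4),aty(c,(206.3,210.3),y).round(4))
E
```

```text
top edge end [-0.01670309 -0.03589312] 0.033852135569898
w6 [-0.38976363  0.00660243]
w7 [ 0.35629577 -0.03606343]
face bottom [-0.0164365  -0.03600119] 0.01858224745016239
w6 [-0.1749033   0.00313268]
w7 [ 0.16107032 -0.01476761]
pointer tip shut [ 0.04882042 -0.0337459 ] 0.027949230182663338
w5 [-0.00408346  0.04347362]
w6 [ 0.00973626 -0.0817075 ]
pointer now [array([-0.0087326 , -0.03455216]), array([-0.00912125, -0.03421489]), array([-0.00950989, -0.03387762]), array([-0.01028718, -0.03320308])]
-0.036 [-0.0165 -0.036   0.0315] [-0.0166 -0.036   0.0258] [-0.0167 -0.036   0.0193]
-0.0365 [-0.016  -0.0365  0.0301] [-0.016  -0.0365  0.0244] [-0.0162 -0.0365  0.0178]
-0.037 [-0.0155 -0.037   0.0287] [-0.0155 -0.037   0.023 ] [-0.0156 -0.037   0.0163]
-0.0375 [-0.015  -0.0375  0.0273] [-0.015  -0.0375  0.0215] [-0.0151 -0.0375  0.0148]
-0.038 [-0.0145 -0.038   0.0259] [-0.0145 -0.038   0.0201] [-0.0146 -0.038   0.0133]
```

Emit:
servo_tool([
  {"tx": 0.004,"ty": 0,"tz": 0,"ax": 0,"ay": 0,"az": 0},
  {"tx": 0.008,"ty": 0,"tz": 0,"ax": 0,"ay": 0,"az": 0},
  {"tx": 0.011,"ty": 0,"tz": 0,"ax": 0,"ay": 0,"az": 0},
  {"tx": 0.011,"ty": 0,"tz": 0,"ax": 0,"ay": 0,"az": 0},
  {"tx": 0.011,"ty": 0,"tz": 0,"ax": 0,"ay": 0,"az": 0},
  {"tx": 0.011,"ty": 0,"tz": 0,"ax": 0,"ay": 0,"az": 0},
])

```text
time: 20.9
tool_pos: [0.5877, 0.0827, 0.0517]
tool_rot: [0.045, 0.999, 0.0, 0.002]
contact_force: [7.4, 4.4, -0.3]
width: 0.165
gripper_force: 58.8
```

```bash
python3 look.py w8 | head -3; python3 show.py w8
```

```text
20.9 [-0.01999975  0.03153073] 0.05166448540804827 [ 7.38455486  4.35083523 -0.34421715] 0.164863646749681 58.79088878631592
[[207.26011785 224.74440598]
 [198.85706453 229.05669824]]
208 124 131 129 128 126 122 129 125 125 131 123 130 127 125 124 126 123 126 128 127 129 128 128 127 124 131 130 122 128 125 132 115  61  54  86 136 133 131 129 133 126 126 131 130 132 130
209 125 129 128 131 127 125 126 125 127 127 130 131 128 127 128 128 128 126 128 128 130 126 128 128 132 130 130 125 123 129 128 117  67  52  82 137 135 130 131 130 133 131 131 130 132 132
210 126 126 128 128 124 123 130 125 128 126 129 130 138 139 138 135 133 128 132 132 130 128 131 133 128 130 130 132 126 127 137 119  76  54  71 138 133 134 132 131 126 129 131 127 130 129
211 123 128 130 133 131 130 129 130 132 136 119  87  82  79  84  82  86  85  93 132 131 131 130 133 132 136 132 130 123 130 134 119  84  53  75 137 130 135 132 132 129 127 128 127 133 135
212 128 127 130 132 126 113 111 111 107 111  88  45  35  28  38  21  29  16  56 122 125 127 122 125 121 123 121 124 122 124 120 129  92  54  65 125 136 135 130 133 
[... 3271 characters left out ...]
 125 119 121 121 126  59  29  33  32  30  37  30  86  77  58  55  52  72 129 131 135 116  65  57  90 139 134 131 136 127 113 112 117 114
231  50  49  41  47  47  46  42  21  19   9  82 116 120 116 120 119 124 121 118 127 125 124 125 113 109  76  57  50  70 131 130 130 133 115  70  47  75 140 134 131 129 129 124 126 127 131
232  43  46  42  50  44  53  44  41  18   5 103 123 120 118 122 117 118 119 122 125 123 123 125 116 109  82  49  39 113 129 123 129 131 122  80  51  69 141 129 134 129 129 130 133 128 131
233  54  48  46  49  48  48  46  22   0  48 107 119 120 123 119 120 119 118 116 120 116 122 118 120 104  82  38  89 138 131 126 128 128 122  83  49  75 136 134 132 129 131 130 130 130 132
```

Pointer row ≈ 225; the mark at pointer height ≈ 224.4, so about 0.3 mm is left. I'll nudge it and settle.

Emit:
servo_tool([
  {"tx": 0.0006,"ty": 0,"tz": 0,"ax": 0,"ay": 0,"az": 0},
  {"tx": 0.0006,"ty": 0,"tz": 0,"ax": 0,"ay": 0,"az": 0},
  {"tx": 0.0006,"ty": 0,"tz": 0,"ax": 0,"ay": 0,"az": 0},
  {"tx": 0.0006,"ty": 0,"tz": 0,"ax": 0,"ay": 0,"az": 0},
  {"tx": 0.0006,"ty": 0,"tz": 0,"ax": 0,"ay": 0,"az": 0},
  {"tx": 0.0006,"ty": 0,"tz": 0,"ax": 0,"ay": 0,"az": 0},
  {"tx": 0.0006,"ty": 0,"tz": 0,"ax": 0,"ay": 0,"az": 0},
  {"tx": 0.0006,"ty": 0,"tz": 0,"ax": 0,"ay": 0,"az": 0},
])

```text
time: 21.95
tool_pos: [0.5874, 0.0827, 0.0517]
tool_rot: [0.045, 0.999, 0.0, 0.002]
contact_force: [7.8, 4.1, 0.0]
width: 0.161
gripper_force: 58.8
```

```bash
python3 look.py w9 | head -3; python3 show.py w9 | sed -n 10,24p | cut -c 90-170; python3 -c "
from plant import r
print(r.close_job())"
```

```text
21.95 [-0.02031849  0.03153983] 0.05165585271683425 [7.83677087 4.09247213 0.04403414] 0.16104155258338657 58.77046287059784
[[207.2379085  224.74862972]
 [198.88870646 229.57192318]]
71  70  68  73  69  66  63  67  57  51  57 109  59  61 102 138 132 131 134 130 12
73  65  68  64  64  61  57  63  61  55  65 108  65  56  96 139 131 134 131 131 13
71  70  73  71  68  67  62  57  58  56  59  73  54  63  93 137 134 133 130 132 13
68  67  64  66  64  60  62  57  64  66  36  25  53  57  77 140 138 137 134 134 11
95  95  84  63  61  58  57  57  61  36   6   3  52  63  85 149 146 143 145 131  9
10 110 101  71  62  55  61  60  54   6   2   1  15  30  36  80  70  82  74  81 11
17 110 107  80  55  60  67  47  18   1   0  13  23  10   5   0   0   0   0  57 12
20 113 106  81  50  61  58  15   0  13  25  20  18  23  23   3  26  17   0  57 12
20 113 104  95  57  66  19   4   1  25  47   0  25  22  19  26  10  16  20  59 11
22 120 108  95  60  29  11   1  29  59  51  15  17  13  16  27  18   5   2  43  9
31 130 118 108  49   0   0  32  63  58  43  32  30  12  16  25  43  38  35  38  8
49  48  43  93  25   0  15  61  55  61  79 135 111  56  64 110 134 133 131 126 10
13  14   4  85  33   0  40  65  52  51 115 141 113  61  56  97 138 137 139 132 10
 4   9   1  82  54  53  60  54  51 108 134 137 114  66  58  88 137 136 136 133 12
98  98  85 110  82  55  45  52  89 129 134 135 116  73  52  76 141 133 131 132 12
the job is handed in; nothing more can be done
None
```

The job is handed in at about 22 s: I held the scanner roughly 10 cm from the label for over 2 s and laid it back on its side about 0.5 m from the clamp, and the gripper still holds the post with the pointer on the index mark to within about 0.5 mm by the wrist camera.

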